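Put the washed cutlery away in the drawer organiser

ROBOT

A 6-joint arm with a two-finger parallel gripper is mounted at the origin on the work surface. World frame = base frame: x ahead of the robot, y to its left, z up, the work surface at z = 0. Lengths are in m, angles in rad, forces in N, time in s.
With the tool pointing down it reaches from about 0.35 to 0.8 m from the base axis. Payload 7.3 kg.
Tool frame: the origin (TCP) lies between the finger pads; the fingertips stand 11 mm ahead of it and the grasp point (between the pads) lies 8 mm behind it; z points along the fingers, y is the line along which they close (so a half turn about z gives the same grasp; the last joint's range is limited). The gripper opens to 85 mm and grips with 20 to 120 N. Pads are 22 mm wide; open, the fingers measure 114 mm over their backs; the gripper's body (76 mm by 85 mm) begins 54 mm behind the grasp point. The pads swing forward as they close: fully open they stand 13 mm farther back than shut.
Start: joints at [1.143, 0.342, 1.524, -0, 1.275, -0.146], TCP at [0.146, 0.504, 0.218] pointing down, gripper open.
Joint ranges: [-2.53, 2.53], [-0.77, 2.02], [0.04, 2.7], [-1, 4.14], [0.28, 2.66], [-3.11, 3.11]. Speed limits (rad/s): [2.57, 2.57, 3.14, 3.14, 3.14, 3.14].

INTERFACE

Orientations are given as [roll, pitch, yaw] about the fixed x, y, z axes, in that order (R = Rz(yaw) Ry(pitch) Rx(roll)).
In Python, from workcell import bot gives the robot as it stands. The module is installed in compiled form; this text tells all that it offers.
- The arm moves only by the tool apply_moves, never from a script. Its argument "increments" is a list of rows, each a list of 7 numbers: the turn, a rotation vector about the world's x, y, z in parts of the range, where 1.0 means 120 degrees, then the shift along the world's x, y, z in a scale on which 1.0 is 0.4 m, then the opening, from 0 (shut) to 1 (fully open). A call has 1 to 10 rows; each row is the pose to reach, as a shift and turn from the pose commanded when the call began; what a row does not reach only later rows make up. A row lasts 1/12 s, in which the tool goes at most 41.7 mm and 7.16 degrees, less where a joint would pass 70% of its speed; a pose out of reach is approached as far as the arm can. A shift or turn number past 1, either way, is cut back to 1. A call with a gripper value outside its range is refused whole. The fingers move at their own pace and stop on an object; "squeeze" is the grip in N (left out, the last holds). Time passes only in rows, so rows that repeat a pose let the fingers close. It gives the time, the measured TCP pose, the force, the opening and the grip force at its end, in the units of the state.
- bot.state(): the state, without advancing time (a new reading comes with each control period).
- bot.get_image(name): name is "scene" or "top" or "wrist"; returns a dict with "frame" (420x560x3 uint8, blue, green, red), "range_z" (420x560 float32, m along the optical axis (not along the pixel's ray), 0 where there is no reading), "fx", "fy", "cx", "cy" (pixels), "dist_coeffs" ([k1, k2, p1, p2, k3] as OpenCV has them; the pictures are not rectified), "R" (3x3) and "t" (3): a world point X has camera coordinates R X + t; the wrist camera has in their place "tool_from_camera" (4x4, takes a point from camera to tool coordinates, whose origin is the TCP and whose axes are the flange's). Camera axes: x right, y down, z forward; pixel columns grow to the right and rows downward; lengths in m; the calibration is good to about 2 mm. A picture is of the moment at which its call begins: read the wrist's pose just before it.
- bot.sign_off(): hands the job in; it is judged then, once.
The state is a dict: "time": time; "qpos": joint angles; "joint_velocities": joint speeds; "joint_torque": joint torques, N m; "ee_pos": TCP position; "orientation": TCP orientation; "wrist_force": force on the tool from outside, world axes, zero at the start; "ft_torque": the same for the moment, N m; "opening": opening from 0.0 (shut) to 1.0 (fully open); "grasp_force": force on a finger pad.
Only numpy, scipy, OpenCV 4.12 (cv2) and the standard library are available. Lean on these libraries where they do the work, as an engineer would, in place of code of your own. Each camera call takes 0.05 s, during which the arm holds its last target. There are 200 camera calls.

TASK

The washed cutlery lies mixed on the draining mat beside the sink. Put all five pieces away in the organiser, each in the box that already holds its own kind, lying down along the box with its handle at the end nearer the robot like the piece already there, and completely inside. Leave the small upturned dish and the round pastry cutter where they are on the mat.

Things in the scene. Friction and masses are not known exactly. Their poses are not given: they have to be found in the camera images.
- knife_a: Table knife. Black handle 100 long, 15 wide, 12 mm thick, steel blade with a round tip. Origin: underside of the handle, mid-length; x points to the blade, z up. Reaches from x = -50 mm (butt) to +160 mm (tip); steel 21 mm wide, at most 11 mm high. About 60 g, balance at about x = +25 mm. Starts flat on the 5 mm thick grey mat, head pointing away from the robot.
- knife_b: Table knife, the same as the other. Black handle 100 long, 15 wide, 12 mm thick, steel blade with a round tip. Origin: underside of the handle, mid-length; x points to the blade, z up. Reaches from x = -50 mm (butt) to +160 mm (tip); steel 21 mm wide, at most 11 mm high. About 60 g, balance at about x = +25 mm. Starts flat on the 5 mm thick grey mat, head pointing towards the robot.
- fork_a: Table fork. Black handle 100 long, 15 wide, 12 mm thick, steel neck and four-tined head. Origin: underside of the handle, mid-length; x points to the tines, z up. Reaches from x = -50 mm (butt) to +149 mm (tip); steel 26 mm wide, at most 11 mm high. About 50 g, balance at about x = +25 mm. Starts flat on the 5 mm thick grey mat, head pointing away from the robot.
- fork_b: Table fork, the same as the other. Black handle 100 long, 15 wide, 12 mm thick, steel neck and four-tined head. Origin: underside of the handle, mid-length; x points to the tines, z up. Reaches from x = -50 mm (butt) to +149 mm (tip); steel 26 mm wide, at most 11 mm high. About 50 g, balance at about x = +25 mm. Starts flat on the 5 mm thick grey mat, head pointing away from the robot.
- spoon: Soup spoon. Black handle 100 long, 15 wide, 12 mm thick, steel neck and round bowl. Origin: underside of the handle, mid-length; x points to the bowl, z up. Reaches from x = -50 mm (butt) to +138 mm (tip); steel 43 mm wide, at most 11 mm high. About 52 g, balance at about x = +25 mm. Starts flat on the 5 mm thick grey mat, head pointing towards the robot.
- knife_box: One of three equal fixed white boxes side by side in a dark tray: the one with a loose table knife in it (at most 12 mm high, 13 to 20 mm to +y of the middle, handle at -x; may be nudged or lain on). 254 long (x), 94 wide (y), 50 mm high; walls, floor 5 mm. Origin: centre of underside, 6 mm above the table; x away from the robot, z up.
- fork_box: One of three equal fixed white boxes side by side in a dark tray: the one with a loose table fork in it (at most 12 mm high, 13 to 20 mm to +y of the middle, handle at -x; may be nudged or lain on). 254 long (x), 94 wide (y), 50 mm high; walls, floor 5 mm. Origin: centre of underside, 6 mm above the table; x away from the robot, z up.
- spoon_box: One of three equal fixed white boxes side by side in a dark tray: the one with a loose soup spoon in it (at most 12 mm high, 13 to 20 mm to +y of the middle, handle at -x; may be nudged or lain on). 254 long (x), 94 wide (y), 50 mm high; walls, floor 5 mm. Origin: centre of underside, 6 mm above the table; x away from the robot, z up.
- sauce_dish: Small white china sauce dish, upturned to dry: 50 mm across at the mat, 33 mm at the foot ring on top, 27 mm high, about 80 g, on the mat among the cutlery. Origin: centre of its underside. To be left alone.
- pastry_cutter: Plain round steel pastry cutter, an open ring 47 mm across, 28 mm high, about 60 g, on the mat among the cutlery. Origin: centre of its underside. To be left alone.
Things that resemble listed ones, but are neither listed nor needed, are in the scene too. Leave any purple look-alike of the knife_a alone.

How it is judged:
By the outcome, as a careful person would: the job done as asked, in the order asked, and still so for the second after the job is handed in, with the robot touching nothing.
It also fails if it takes over 144 s, if anything falls off the work surface, if the arm or the gripper's body presses on something with over 40 N, if the wrist force passes 120 N, or if a joint passes its speed limit or range.

## Working session

There is one attempt and no reset: what is moved stays moved. The work goes in short steps, Python scripts to look and compute and a tool call to move; the robot and the scene stay as the last step left them, time stands still between calls to the robot, and variables do not carry over. Pictures are saved under pics/ and viewed, at most 14 in all, crops included, and the job is handed in when it is done.

Besides the shell and the picture viewer there is one more tool, called after "Emit:" as name(argument=value, ...), one argument or row to a line, values as JSON. apply_moves: Moves the arm, as the interface text tells. Its arguments: {"type":"object","properties":{"increments":{"type":"array"},"squeeze":{"type":"number"}},"required":["increments"]}

```bash
mkdir -p pics; python3 - <<'E'
from workcell import bot
import cv2,numpy as np,pickle
for n in("top","scene"):
    d=bot.get_image(n); cv2.imwrite(f"pics/{n}0.png",d["frame"]); pickle.dump(d,open(n+"0.pkl","wb"))
    print(n,d["fx"],d["fy"],d["cx"],d["cy"],d["dist_coeffs"],np.round(d["R"],3).tolist(),d["t"])
print(bot.state())
E
```

```text
top 479.4605922020515 479.4605922020515 281.21514795731764 211.3458745698474 [-0.10993553  0.          0.          0.          0.        ] [[-0.015, -1.0, -0.005], [-0.994, 0.015, -0.109], [0.109, 0.003, -0.994]] [-0.01985924  0.35272226  1.32754636]
scene 483.76137079186515 483.76137079186515 278.0257957544042 214.11943475558414 [-0.06348154  0.          0.          0.          0.        ] [[0.59, 0.808, -0.0], [0.623, -0.455, -0.636], [-0.514, 0.375, -0.772]] [-0.18154094 -0.2044858   1.47632209]
{'time': 0.1, 'qpos': array([ 1.14301993e+00,  3.42674703e-01,  1.52489636e+00,  1.13540706e-05,
        1.27533760e+00, -1.46023937e-01]), 'joint_velocities': array([ 0.00071888, -0.00362457, -0.00307089,  0.00051589, -0.00038773,
       -0.00135293]), 'joint_torque': array([ 2.36578257e-03, -4.34442151e+01, -2.46488214e+01, -8.17350497e-05,
        4.83926298e-03,  3.74260996e-07]), 'ee_pos': array([0.14581404, 0.50398714, 0.21709297]), 'orientation': array([-3.14029223e+00, -2.02228544e-04,  2.85983675e+00]), 'wrist_force': array([-0.56601682,  0.38969538,  0.18399588]), 'ft_torque': array([-0.03869069,  0.00643169,  0.03823759]), 'grasp_force': 0.0, 'opening': 1.0036357085432068}
```

View pics/top0.png

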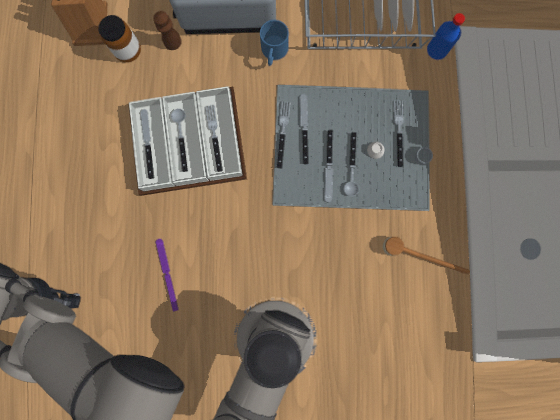

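View pics/scene0.png

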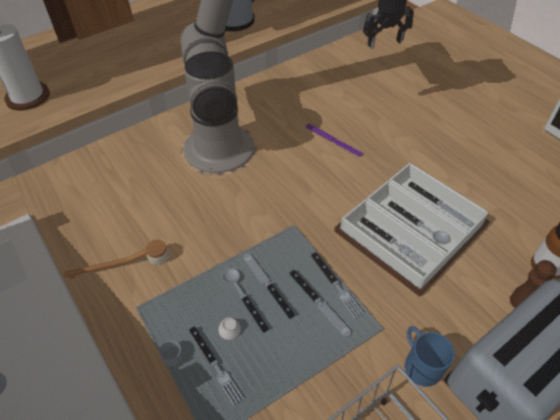

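The top view shows the mat with, left to right: a fork (283,135), a knife with head away (304,130), a knife with head near (329,165), the spoon with head near (351,170), the dish (375,149), a fork (399,135) and the cutter (423,156). The boxes are knife (147,140), spoon (180,138) and fork (215,135).

Possible confusions:
- **Knives:** black (304,130) and (329,165), the loose one in the box (147,145), and the purple look-alike (166,272). I choose the two black ones on the mat.
- **Spoon:** on the mat (351,170), in the box (180,138), and the wooden spoon (425,255). I choose the one on the mat.
- **Forks:** on the mat (283,135) and (399,135), and in the box (215,140). I choose the two on the mat.

```bash
cat > h.py <<'E'
import cv2,numpy as np
def ray(d,px,z):
    """pixels -> world points on plane z"""
    px=np.asarray(px,float).reshape(-1,1,2)
    K=np.array([[d["fx"],0,d["cx"]],[0,d["fy"],d["cy"]],[0,0,1]])
    u=cv2.undistortPoints(px,K,np.array(d["dist_coeffs"])).reshape(-1,2)
    R=np.array(d["R"]);c=-R.T@np.array(d["t"])
    v=np.c_[u,np.ones(len(u))]@R
    return c+v*((z-c[2])/v[:,2])[:,None]
def rects(d,roi,z,thr=60,amin=60):
    x0,y0,x1,y1=roi; g=d["frame"].max(axis=2)[y0:y1,x0:x1]
    m=cv2.morphologyEx((g<thr).astype(np.uint8),cv2.MORPH_CLOSE,np.ones((5,5)))
    out=[]
    for c in cv2.findContours(m,cv2.RETR_EXTERNAL,cv2.CHAIN_APPROX_NONE)[0]:
        if cv2.contourArea(c)<amin: continue
        w=ray(d,c.reshape(-1,2)+[x0,y0],z)
        (cx,cy),(a,b),_=r=cv2.minAreaRect((w[:,:2]*1000).astype(np.float32))
        p=cv2.boxPoints(r); e=max((p[1]-p[0],p[2]-p[1]),key=np.linalg.norm); e=e*np.sign(e[0])
        out.append((round(float(cx),1),round(float(cy),1),round(max(a,b),1),round(min(a,b),1),round(float(np.degrees(np.arctan2(e[1],e[0]))),1), (c.reshape(-1,2).mean(0)+[x0,y0]).round().tolist()))
    return out
E
python3 - <<'E'
import pickle,cv2,numpy as np
from h import *
d=pickle.load(open("top0.pkl","rb"))
for r in sorted(rects(d,(275,92,428,206),.017),key=lambda r:-r[1]): print("mat",r)
for r in rects(d,(138,100,232,182),.020): print("box",r)
# white box outline at rim
f=d["frame"]; m=((f.min(axis=2)>150)).astype(np.uint8); m[:, :120]=0;m[:,250:]=0;m[:80]=0;m[200:]=0
m=cv2.morphologyEx(m,cv2.MORPH_CLOSE,np.ones((25,25)))
c=max(cv2.findContours(m,0,1)[0],key=cv2.contourArea)
w=ray(d,c.reshape(-1,2),.056); r=cv2.minAreaRect((w[:,:2]*1000).astype(np.float32)); print(r,cv2.boxPoints(r).round().tolist())
z=d["range_z"];R=d["R"];
a=cv2.resize(f[80:215,120:440],None,fx=2.5,fy=2.5,interpolation=cv2.INTER_CUBIC); cv2.imwrite("pics/crop0.png",a)
E
```

```text
mat (527.4, -22.3, 97.5, 18.4, -6.3, [280.0, 152.0])
mat (537.1, -94.8, 94.3, 13.6, 1.5, [305.0, 147.0])
mat (539.1, -164.7, 94.2, 11.5, -1.7, [329.0, 146.0])
mat (531.0, -231.4, 91.9, 15.2, -4.4, [352.0, 148.0])
mat (525.2, -367.8, 94.7, 14.6, -2.8, [399.0, 150.0])
box (502.3, 352.5, 97.1, 14.8, 6.6, [149.0, 161.0])
box (519.8, 156.3, 95.9, 13.8, 9.2, [217.0, 154.0])
box (521.5, 255.3, 94.9, 12.8, 7.7, [183.0, 154.0])
((562.3399658203125, 244.56906127929688), (257.5394287109375, 291.6414794921875), 7.712923526763916) [[415.0, 372.0], [454.0, 83.0], [710.0, 117.0], [670.0, 406.0]]
```

View pics/crop0.png

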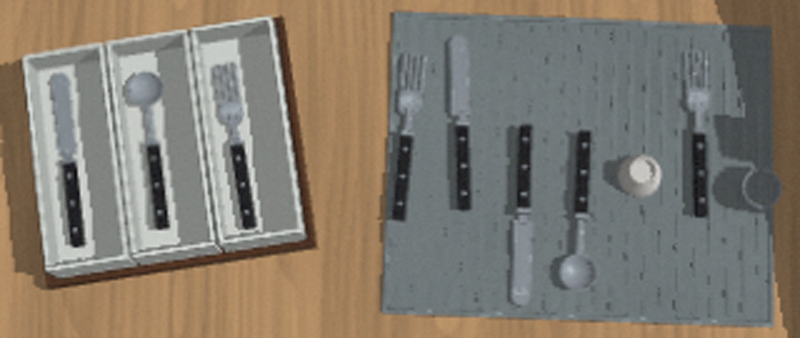

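The crop confirms it: from the left, fork_a, knife_a, knife_b (head near), spoon (head near), then the dish, fork_b and the cutter. The box group sits at (562,245) mm, turned 7.7°. I start with fork_a.

Units first: shifts go in shares of 0.4 m and turns go in shares of 120 degrees. So -0.317 m / 0.4 = -0.7925, 0.244 m / 0.4 = 0.61, 0.195 rad / 2.0944 = 0.0931.

Emit:
apply_moves(
  increments=[
    [0, 0, 0.0931, 0.61, -0.7925, 0, 0.4],
    [0, 0, 0.0931, 0.61, -0.7925, 0, 0.4],
    [0, 0, 0.0931, 0.61, -0.7925, 0, 0.4],
    [0, 0, 0.0931, 0.61, -0.7925, 0, 0.4],
    [0, 0, 0.0931, 0.61, -0.7925, 0, 0.4],
    [0, 0, 0.0931, 0.61, -0.7925, 0, 0.4],
    [0, 0, 0.0931, 0.61, -0.7925, 0, 0.4],
    [0, 0, 0.0931, 0.61, -0.7925, 0, 0.4],
    [0, 0, 0.0931, 0.61, -0.7925, 0, 0.4],
    [0, 0, 0.0931, 0.61, -0.7925, 0, 0.4],
  ],
  squeeze=50,
)

```text
time: 0.93
ee_pos: [0.3914, 0.1845, 0.2176]
orientation: [-3.141, 0.0, 3.053]
wrist_force: [0.1, 0.7, -0.2]
opening: 0.397
grasp_force: 0.0
```

Scaled: -0.212 m / 0.4 = -0.53, 0.162 m / 0.4 = 0.405.

Emit:
apply_moves(
  increments=[
    [0, 0, 0, 0.405, -0.53, 0, 0.4],
    [0, 0, 0, 0.405, -0.53, 0, 0.4],
    [0, 0, 0, 0.405, -0.53, 0, 0.4],
    [0, 0, 0, 0.405, -0.53, 0, 0.4],
    [0, 0, 0, 0.405, -0.53, 0, 0.4],
    [0, 0, 0, 0.405, -0.53, 0, 0.4],
    [0, 0, 0, 0.405, -0.53, 0, 0.4],
    [0, 0, 0, 0.405, -0.53, -0.1, 0.4],
    [0, 0, 0, 0.405, -0.53, -0.2, 0.4],
    [0, 0, 0, 0.405, -0.53, -0.2, 0.4],
  ],
)

```text
time: 1.77
ee_pos: [0.5472, -0.0244, 0.1303]
orientation: [3.14, -0.014, 3.054]
wrist_force: [-2.4, 0.7, -0.6]
opening: 0.4
grasp_force: 0.0
```

```bash
python3 - <<'E'
from workcell import bot
import cv2,numpy as np,pickle
s=bot.state(); d=bot.get_image("wrist"); cv2.imwrite("pics/w1.png",d["frame"]); pickle.dump((s,d),open("w1.pkl","wb"))
print(s["ee_pos"],s["orientation"],d["fx"],d["cx"],d["cy"]);print(d["tool_from_camera"]); print(bot.state()["ee_pos"])
E
```

```text
[ 0.54716546 -0.02440113  0.13034958] [ 3.1400908  -0.01445315  3.05366864] 293.2905787530712 281.47351096034447 213.04332402739294
[[ 7.02416009e-04 -9.48265148e-01 -3.17478685e-01  8.16200057e-02]
 [ 9.99998528e-01  1.69062871e-04  1.70751163e-03 -6.72241999e-04]
 [-1.56549991e-03 -3.17479417e-01  9.48263871e-01 -1.56839972e-01]
 [ 0.00000000e+00  0.00000000e+00  0.00000000e+00  1.00000000e+00]]
[ 0.54904719 -0.02435288  0.1341691 ]
```

View pics/w1.png

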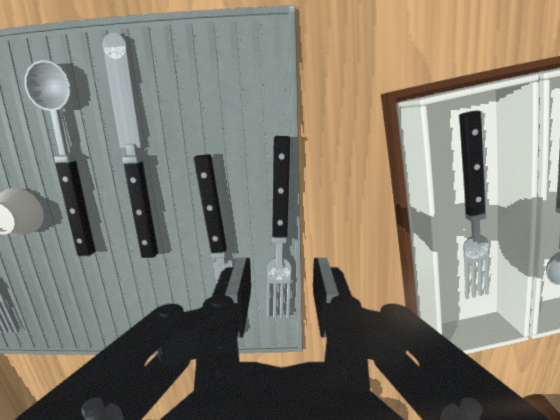

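Wrist view: fork_a's handle (281,187) is vertical in the picture and centred between the fingers (column 281). knife_a is at (210,205), knife_b (138,190) and the spoon (70,190). I cross-check the positions from this view.

```bash
cat >> h.py <<'E'
from scipy.spatial.transform import Rotation as Ro
def wrist():
    from workcell import bot
    s=bot.state(); d=bot.get_image("wrist")
    T=np.eye(4); T[:3,:3]=Ro.from_euler("xyz",s["orientation"]).as_matrix(); T[:3,3]=s["ee_pos"]
    C=np.linalg.inv(T@np.array(d["tool_from_camera"])); d["R"],d["t"]=C[:3,:3],C[:3,3]
    return s,d
E
python3 - <<'E'
from h import *
s,d=wrist(); print(s["ee_pos"],s["orientation"])
for r in sorted(rects(d,(40,120,300,262),.017,55),key=lambda r:-r[1]): print("mat",r)
for r in rects(d,(450,105,490,230),.022,55): print("box",r)
f=d["frame"].copy();z=d["range_z"];
E
```

```text
[ 0.54904719 -0.02435288  0.1341691 ] [ 3.14051938 -0.00968931  3.05435374]
mat (529.9, -23.6, 96.6, 14.2, -6.3, [281.0, 183.0])
mat (540.8, -92.2, 97.4, 15.9, 0.6, [211.0, 200.0])
mat (540.7, -161.1, 96.0, 17.9, -3.5, [143.0, 205.0])
mat (533.1, -227.1, 95.9, 20.3, -4.5, [78.0, 204.0])
box (522.5, 156.2, 98.2, 18.6, 9.0, [471.0, 160.0])
```

Scaled: -0.119 m / 0.4 = -0.2975, -0.115 m / 0.4 = -0.2875, -0.015 rad / 2.0944 = -0.0072.

Emit:
apply_moves(
  increments=[
    [0, 0, -0.0072, 0.0025, 0, -0.1, 0.4],
    [0, 0, -0.0072, 0.0025, 0, -0.1875, 0.4],
    [0, 0, -0.0072, 0.0025, 0, -0.25, 0.4],
    [0, 0, -0.0072, 0.0025, 0, -0.2875, 0.4],
    [0, 0, -0.0072, 0.0025, 0, -0.2975, 0.4],
    [0, 0, -0.0072, 0.0025, 0, -0.2975, 0.4],
    [0, 0, -0.0072, 0.0025, 0, -0.2975, 0.1],
    [0, 0, -0.0072, 0.0025, 0, -0.2975, 0.0],
    [0, 0, -0.0072, 0.0025, 0, -0.2975, 0.0],
    [0, 0, -0.0072, 0.0025, 0, -0.2975, 0.0],
  ],
  squeeze=50,
)

```text
time: 2.7
ee_pos: [0.5538, -0.0248, 0.02]
orientation: [-3.142, 0.002, 3.04]
wrist_force: [-0.1, -0.4, -0.4]
opening: 0.003
grasp_force: 0.0
```

```bash
python3 - <<'E'
from h import *
s,d=wrist(); print(s["ee_pos"],s["opening"],s["wrist_force"])
cv2.imwrite("pics/w2.png",d["frame"])
for r in sorted(rects(d,(40,60,400,262),.017,55),key=lambda r:-r[1]): print("mat",r)
E
```

```text
[ 0.55375235 -0.02477803  0.01998496] 0.0026590938323709902 [-0.09979073 -0.38800127 -0.37886054]
mat (519.0, -22.7, 75.0, 14.4, -6.4, [279.0, 199.0])
mat (521.1, -91.9, 59.4, 17.6, 0.5, [162.0, 215.0])
mat (517.8, -158.7, 52.2, 22.5, -3.7, [57.0, 225.0])
```

View pics/w2.png

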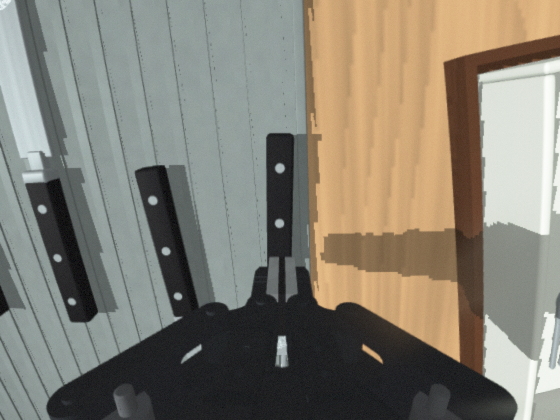

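The fingers shut just above the handle: the pads (270–295,275) cover it and the fork hasn't moved. I check the heights with the depth image.

```bash
python3 - <<'E'
from h import *
s,d=wrist(); Z=d["range_z"]
K=np.array([[d["fx"],0,d["cx"]],[0,d["fy"],d["cy"]],[0,0,1]])
for u,v in [(279,150),(279,195),(279,240),(230,180),(330,180),(170,220),(272,262),(272,280),(262,272),(290,262)]:
    n=cv2.undistortPoints(np.array([[[u,v]]],float),K,np.array(d["dist_coeffs"]))[0,0]
    p=np.array([*n,1])*Z[v,u]; print(u,v,Z[v,u],(d["R"].T@(p-d["t"])*1000).round(1), (Ro.from_euler("xyz",s["orientation"]).as_matrix().T@(d["R"].T@(p-d["t"])-s["ee_pos"])*1000).round(1))
E
```

```text
279 150 0.15670171 [489.8 -20.   17.1] [63.9 -1.7  2.5]
279 195 0.16368319 [514.4 -22.5  18. ] [39.2 -1.8  1.6]
279 240 0.17221428 [541.5 -25.4  18.2] [11.9 -1.8  1.4]
230 180 0.17323706 [505.5 -50.9   5.9] [ 45.1 -30.8  13.7]
330 180 0.17791267 [512.6   8.7   1.4] [44.2 29.1 18.2]
170 220 0.16896115 [523.  -87.1  17.4] [ 24.1 -65.1   2.2]
272 262 0.14803343 [541.9 -28.8  44. ] [ 11.1  -5.2 -24.3]
272 280 0.13149853 [541.7 -28.3  61.4] [ 11.3  -4.7 -41.7]
262 272 0.14662534 [545.4 -34.2  46.8] [  7.  -10.2 -27.2]
290 262 0.1481158 [542.8 -19.7  43.9] [ 11.1   3.9 -24.3]
```

```bash
python3 - <<'E'
from h import *
s,d=wrist(); Z=d["range_z"]
K=np.array([[d["fx"],0,d["cx"]],[0,d["fy"],d["cy"]],[0,0,1]])
A=Ro.from_euler("xyz",s["orientation"]).as_matrix()
for v in range(236,300,5):
  r=[]
  for u in (250,258,266,274,281,288,296,304,312):
    n=cv2.undistortPoints(np.array([[[u,v]]],float),K,np.array(d["dist_coeffs"]))[0,0]
    p=np.array([*n,1])*Z[v,u]; r.append("%4d,%4d,%4d"%tuple(A.T@(d["R"].T@(p-d["t"])-s["ee_pos"])*1000))
  print(v," | ".join(r))
E
```

```text
236    8, -20,  14 |    9, -15,  13 |    8, -10,  14 |   14,  -4,   1 |   14,   0,   1 |   14,   3,   1 |    8,   8,  15 |   81,   0,-156 |    7,  19,  18
241    5, -20,  13 |    5, -15,  13 |    5, -10,  15 |   11,  -4,   0 |   11,   0,   1 |   11,   3,   1 |    5,   8,  14 |    5,  13,  13 |    3,  19,  19
246    2, -20,  14 |    2, -15,  13 |    1, -10,  15 |    7,  -4,   2 |    7,   0,   1 |    7,   3,   2 |    1,   8,  14 |    1,  14,  15 |    0,  19,  18
251   -1, -20,  14 |   -1, -15,  13 |   -1, -10,  14 |    5,  -4,   0 |    4,   0,   1 |    4,   3,   1 |   -1,   9,  15 |   -1,  14,  13 |   -3,  19,  18
256   -5, -20,  15 |   -5, -15,  14 |   -6, -10,  16 |    0,  -4,   2 |    1,   0,   2 |    1,   3,   1 |   -5,   9,  15 |   -4,  14,  13 |   -7,  20,  19
261   -9, -20,  15 |   -8, -15,  13 |   -9, -10,  15 |   11,  -4, -23 |   11,   0, -23 |   12,   2, -25 |   -9,   9,  15 |   -8,  14,  13 |  -11,  20,  19
266  -13, -21,  15 |  -11, -15,  12 |    7,  -8, -21 |   11,  -4, -28 |   11,   0, -28 |   11,   2, -28 |    7,   7, -21 |    7,  11, -21 |  -14,  20,  18
271  -16, -21, 
[... 214 characters left out ...]
11,   0, -38 |   10,   2, -37 |    7,   6, -31 |    6,  10, -30 |  -22,  20,  18
281  -24, -21,  14 |    6, -11, -35 |    7,  -7, -35 |   10,  -3, -41 |   11,   0, -42 |   11,   2, -42 |   11,   6, -42 |    6,  10, -34 |  -26,  20,  19
286  -28, -21,  16 |    6, -11, -39 |   81,   0,-156 |   11,  -3, -46 |   11,   0, -46 |   10,   2, -45 |   11,   5, -47 |    6,   9, -39 |  -30,  20,  18
291  -31, -21,  14 |    8, -10, -45 |   10,  -7, -49 |   11,  -3, -50 |   10,   0, -49 |   10,   2, -49 |   11,   5, -50 |    7,   9, -44 |   81,   0,-156
296  -36, -21,  15 |   14,  -9, -58 |   13,  -6, -57 |    9,  -3, -51 |    9,   0, -51 |    9,   2, -50 |   12,   5, -55 |   13,   8, -57 |   11,  11, -54
```

Depth shows the fingertips ending about 20 mm behind the reported TCP, not ahead of it, which explains the miss. I reopen and go down in small steps, watching the force.

Scaled: -0.012 m / 0.4 = -0.03, -0.008 m / 0.4 = -0.02.

Emit:
apply_moves(
  increments=[
    [0, 0, 0, 0, 0, 0, 0.4],
    [0, 0, 0, 0, 0, 0, 0.4],
    [0, 0, 0, 0, 0, 0, 0.4],
    [0, 0, 0, 0, 0, -0.01, 0.4],
    [0, 0, 0, 0, 0, -0.02, 0.4],
    [0, 0, 0, 0, 0, -0.03, 0.4],
    [0, 0, 0, 0, 0, -0.03, 0.4],
  ],
)

```text
time: 3.43
ee_pos: [0.5522, -0.0246, 0.0056]
orientation: [3.141, -0.002, 3.04]
wrist_force: [-1.1, -0.7, -0.0]
opening: 0.401
grasp_force: 0.0
```

```bash
cat > tip.py <<'E'
from h import *
s,d=wrist(); Z=d["range_z"]; print(s["ee_pos"].round(4),s["wrist_force"].round(2),s["opening"])
K=np.array([[d["fx"],0,d["cx"]],[0,d["fy"],d["cy"]],[0,0,1]])
A=Ro.from_euler("xyz",s["orientation"]).as_matrix()
uv=np.stack(np.meshgrid(np.arange(200,360),np.arange(200,300)),-1).reshape(-1,2)
n=cv2.undistortPoints(uv[:,None].astype(float),K,np.array(d["dist_coeffs"]))[:,0]
p=np.c_[n,np.ones(len(n))]*Z[uv[:,1],uv[:,0]][:,None]
t=((p-d["t"])@d["R"]-s["ee_pos"])@A*1000
k=(t[:,0]>4)&(t[:,0]<14)&(abs(t[:,1])<45)&(t[:,2]<-3)&(t[:,2]>-60)&(Z[uv[:,1],uv[:,0]]>0)
for lo in range(-45,45,5):
    q=k&(t[:,1]>=lo)&(t[:,1]<lo+5)
    if q.sum()>5: print(lo,"tip tool z",np.percentile(t[q,2],98).round(1),"world",((s["ee_pos"][2]*1000-t[q,2]).min()).round(1))
E
python3 tip.py
```

```text
[ 0.5522 -0.0246  0.0056] [-1.13 -0.74 -0.  ] 0.4014699913156979
-35 tip tool z -25.5 world 29.6
-30 tip tool z -22.8 world 27.0
-25 tip tool z -19.3 world 23.7
-20 tip tool z -18.9 world 23.6
-10 tip tool z -10.5 world 15.9
-5 tip tool z -11.1 world 16.5
0 tip tool z -10.9 world 16.3
5 tip tool z -9.6 world 15.0
15 tip tool z -19.0 world 23.2
20 tip tool z -19.7 world 24.2
25 tip tool z -23.0 world 27.3
30 tip tool z -25.9 world 29.9
```

Scaled: -0.012 m / 0.4 = -0.03, -0.009 m / 0.4 = -0.0225.

Emit:
apply_moves(
  increments=[
    [0, 0, 0, 0, 0, -0.0125, 0.4],
    [0, 0, 0, 0, 0, -0.0225, 0.4],
    [0, 0, 0, 0, 0, -0.03, 0.4],
    [0, 0, 0, 0, 0, -0.03, 0.4],
    [0, 0, 0, 0, 0, -0.03, 0.0],
    [0, 0, 0, 0, 0, -0.03, 0.0],
    [0, 0, 0, 0, 0, -0.03, 0.0],
    [0, 0, 0, 0, 0, -0.03, 0.0],
  ],
)

```text
time: 4.15
ee_pos: [0.5532, -0.0247, -0.0051]
orientation: [3.142, 0.001, 3.04]
wrist_force: [0.0, 0.6, 1.0]
opening: 0.155
grasp_force: 50.9
```

Gripped at 13 mm with 51 N. I lift and carry it to above the fork box.

Scaled: 0.154 m / 0.4 = 0.385, 0.12 m / 0.4 = 0.3, 0.236 rad / 2.0944 = 0.1127.

Emit:
apply_moves(
  increments=[
    [0, 0, 0, 0, 0, 0.075, 0.0],
    [0, 0, 0, 0, 0, 0.175, 0.0],
    [0, 0, 0, 0, 0, 0.275, 0.0],
    [0, 0, 0.0477, 0, 0.1, 0.2875, 0.0],
    [0, 0, 0.0955, 0, 0.2, 0.2875, 0.0],
    [0, 0, 0.1127, 0.0025, 0.3, 0.2875, 0.0],
    [0, 0, 0.1127, 0.0025, 0.3625, 0.2875, 0.0],
    [0, 0, 0.1127, 0.0025, 0.385, 0.2875, 0.0],
    [0, 0, 0.1127, 0.0025, 0.385, 0.2875, 0.0],
    [0, 0, 0.1127, 0.0025, 0.385, 0.2875, 0.0],
  ],
)

```text
time: 4.98
ee_pos: [0.5538, 0.1289, 0.1095]
orientation: [-3.141, -0.0, -3.007]
wrist_force: [-0.9, 0.1, -0.5]
opening: 0.154
grasp_force: 50.8
```

```bash
python3 - <<'E'
from h import *
s,d=wrist(); print(s["ee_pos"],s["orientation"],s["opening"],s["grasp_force"])
cv2.imwrite("pics/w3.png",d["frame"])
E
```

```text
[0.55382792 0.12890814 0.10953319] [-3.14109576e+00 -4.55449109e-04 -3.00651459e+00] 0.1541266028833675 50.805800557136536
```

View pics/w3.png

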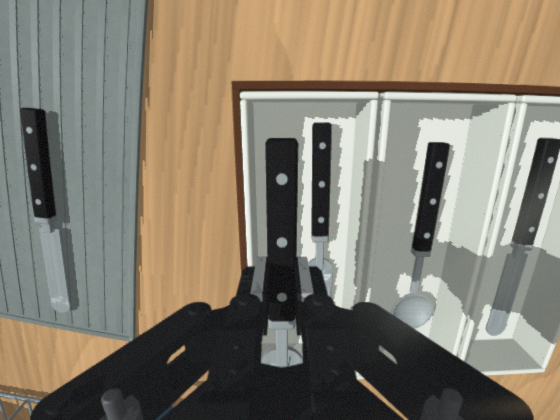

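The fork is held level and lines up with the box; its handle (281,180) is left of the loose fork's (321,180). I check the box rims: left (246,130), divider (380,130), near (310,97).

```bash
python3 - <<'E'
from h import *
s,d=wrist()
w=ray(d,[(246,97),(246,220),(379,97),(372,220),(310,97),(515,97),(538,374)],.056)
A=Ro.from_euler("xyz",s["orientation"]).as_matrix()
e=np.array([np.cos(.134),np.sin(.134)]);n=np.array([-e[1],e[0]])
for p in w: 
  r=p[:2]-np.array([.5623,.2446]); print((p*1000).round(1),"e,n",(r@e*1000).round(1),(r@n*1000).round(1))
for r in rects(d,(300,115,340,245),.023,55)+rects(d,(405,130,455,255),.023,55)+rects(d,(505,130,560,250),.023,55): print(r)
E
```

```text
[464.4  91.7  56. ] e,n -117.5 -138.5
[552.  100.3  56. ] e,n -29.5 -141.6
[452.  180.7  56. ] e,n -117.9 -48.6
[539.1 195.9  56. ] e,n -29.5 -45.1
[458.6 134.4  56. ] e,n -117.5 -95.4
[436.8 275.9  56. ] e,n -120.2 47.7
[677.  403.9  56. ] e,n 134.9 142.5
(522.1, 157.8, 96.8, 14.3, 9.2, [321.0, 179.0])
(524.0, 255.0, 97.2, 18.0, 7.1, [431.0, 196.0])
(477.3, 347.9, 40.6, 23.2, 7.1, [544.0, 160.0])
```

Scaled: -0.1 m / 0.4 = -0.25, 0.002 m / 0.4 = 0.005.

Emit:
apply_moves(
  increments=[
    [0, 0, 0, 0.0075, 0.005, -0.075, 0.0],
    [0, 0, 0, 0.0075, 0.005, -0.15, 0.0],
    [0, 0, 0, 0.0075, 0.005, -0.2125, 0.0],
    [0, 0, 0, 0.0075, 0.005, -0.2425, 0.0],
    [0, 0, 0, 0.0075, 0.005, -0.25, 0.0],
    [0, 0, 0, 0.0075, 0.005, -0.25, 0.0],
    [0, 0, 0, 0.0075, 0.005, -0.25, 0.25],
    [0, 0, 0, 0.0075, 0.005, -0.25, 0.25],
    [0, 0, 0, 0.0075, 0.005, -0.25, 0.25],
    [0, 0, 0, 0.0075, 0.005, -0.25, 0.25],
  ],
)

```text
time: 5.92
ee_pos: [0.5578, 0.1312, 0.0109]
orientation: [-3.141, 0.002, -3.007]
wrist_force: [-0.3, 0.1, 1.3]
opening: 0.252
grasp_force: 0.0
```

Scaled: -0.224 m / 0.4 = -0.56, -0.12 m / 0.4 = -0.3, -0.12 rad / 2.0944 = -0.0573.

Emit:
apply_moves(
  increments=[
    [0, 0, 0, 0, 0, 0.075, 0.25],
    [0, 0, 0, 0, 0, 0.175, 0.25],
    [0, 0, 0, 0, 0, 0.2625, 0.25],
    [0, 0, -0.0573, 0.0175, -0.1, 0.2625, 0.4],
    [0, 0, -0.0573, 0.0175, -0.2, 0.2625, 0.4],
    [0, 0, -0.0573, 0.0175, -0.3, 0.2625, 0.4],
    [0, 0, -0.0573, 0.0175, -0.4, 0.2625, 0.4],
    [0, 0, -0.0573, 0.0175, -0.5, 0.2625, 0.4],
    [0, 0, -0.0573, 0.0175, -0.56, 0.2625, 0.4],
    [0, 0, -0.0573, 0.0175, -0.56, 0.2625, 0.4],
  ],
)

```text
time: 6.75
ee_pos: [0.5643, -0.0979, 0.1155]
orientation: [-3.139, 0.002, -3.132]
wrist_force: [0.1, -0.3, -0.5]
opening: 0.399
grasp_force: 0.0
```

```bash
python3 - <<'E'
from h import *
s,d=wrist(); print(s["ee_pos"],s["orientation"],s["wrist_force"])
cv2.imwrite("pics/w4.png",d["frame"])
for r in rects(d,(0,80,320,262),.017,55): print("mat",r)
E
```

```text
[ 0.56429273 -0.09789748  0.11554875] [-3.13935750e+00  2.00887775e-03 -3.13224471e+00] [ 0.14776404 -0.28960288 -0.48459721]
mat (542.1, -352.0, 79.4, 19.6, -16.6, [5.0, 183.0])
mat (541.0, -93.8, 96.2, 14.1, 0.5, [287.0, 181.0])
mat (541.1, -162.8, 96.4, 15.5, -3.1, [210.0, 179.0])
mat (533.5, -228.8, 96.6, 17.6, -4.6, [136.0, 171.0])
```

View pics/w4.png

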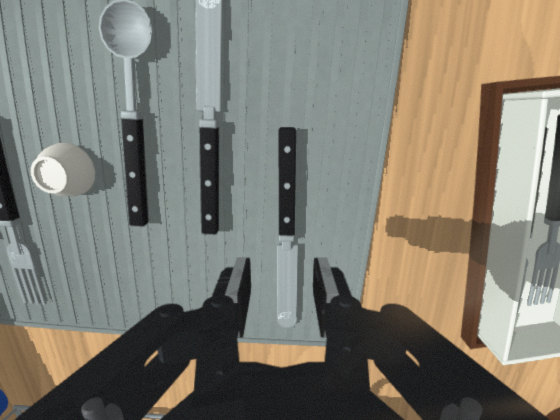

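fork_a now lies in its box (550,170), and knife_a (287,181) is under the gripper. I go down and grip.

Scaled: -0.124 m / 0.4 = -0.31, -0.121 m / 0.4 = -0.3025.

Emit:
apply_moves(
  increments=[
    [0, 0, 0, 0.005, 0, -0.1, 0.4],
    [0, 0, 0, 0.005, 0, -0.2, 0.4],
    [0, 0, 0, 0.005, 0, -0.275, 0.4],
    [0, 0, 0, 0.005, 0, -0.3025, 0.4],
    [0, 0, 0, 0.005, 0, -0.31, 0.4],
    [0, 0, 0, 0.005, 0, -0.31, 0.4],
    [0, 0, 0, 0.005, 0, -0.31, 0.0],
    [0, 0, 0, 0.005, 0, -0.31, 0.0],
    [0, 0, 0, 0.005, 0, -0.31, 0.0],
    [0, 0, 0, 0.005, 0, -0.31, 0.0],
  ],
)

```text
time: 7.63
ee_pos: [0.5671, -0.0922, -0.0079]
orientation: [-3.141, 0.003, -3.127]
wrist_force: [-0.6, 3.0, 7.3]
opening: 0.158
grasp_force: 50.5
```

Scaled: 0.28 m / 0.4 = 0.7, 0.12 m / 0.4 = 0.3, 0.12 rad / 2.0944 = 0.0573.

Emit:
apply_moves(
  increments=[
    [0, 0, 0, 0, 0, 0.075, 0.0],
    [0, 0, 0, 0, 0, 0.175, 0.0],
    [0, 0, 0, 0, 0, 0.275, 0.0],
    [0, 0, 0.0239, -0.01, 0.1, 0.3, 0.0],
    [0, 0, 0.0477, -0.02, 0.2, 0.3, 0.0],
    [0, 0, 0.0573, -0.03, 0.3, 0.3, 0.0],
    [0, 0, 0.0573, -0.04, 0.4, 0.3, 0.0],
    [0, 0, 0.0573, -0.05, 0.5, 0.3, 0.0],
    [0, 0, 0.0573, -0.0575, 0.6, 0.3, 0.0],
    [0, 0, 0.0573, -0.0675, 0.7, 0.3, 0.0],
  ],
)

```text
time: 8.47
ee_pos: [0.5386, 0.1894, 0.1112]
orientation: [3.142, 0.001, -3.007]
wrist_force: [0.6, -0.2, -0.2]
opening: 0.155
grasp_force: 49.6
```

Scaled: 0.134 m / 0.4 = 0.335, 0.13 m / 0.4 = 0.325.

Emit:
apply_moves(
  increments=[
    [0, 0, 0, -0.01, 0.1, 0, 0.0],
    [0, 0, 0, -0.02, 0.2, 0, 0.0],
    [0, 0, 0, -0.0275, 0.2875, 0, 0.0],
    [0, 0, 0, -0.0325, 0.325, 0, 0.0],
    [0, 0, 0, -0.0325, 0.335, 0, 0.0],
    [0, 0, 0, -0.0325, 0.335, 0, 0.0],
    [0, 0, 0, -0.0325, 0.335, -0.05, 0.0],
  ],
)

```text
time: 9.05
ee_pos: [0.5285, 0.3214, 0.0942]
orientation: [3.14, 0.007, -3.007]
wrist_force: [0.6, -0.3, 0.2]
opening: 0.156
grasp_force: 49.6
```

```bash
python3 - <<'E'
from h import *
s,d=wrist(); print(s["ee_pos"],s["orientation"],s["opening"])
cv2.imwrite("pics/w5.png",d["frame"])
E
```

```text
[0.52851595 0.32136157 0.09423555] [ 3.14007755  0.00718168 -3.00743862] 0.15562488266880983
```

View pics/w5.png

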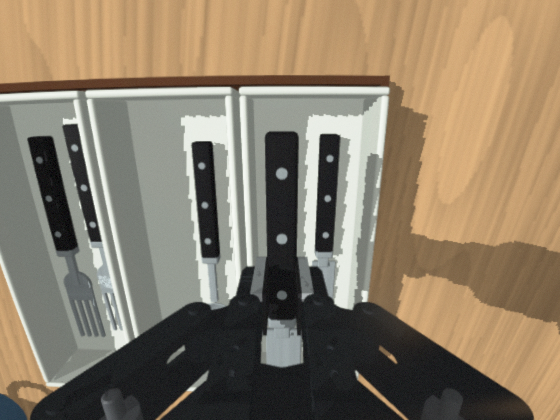

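knife_a (281,180) hangs in the knife box beside the loose knife (328,190), clear of the left rim (245). fork_a (50,190) lies well in the fork box. I lower and release.

Scaled: -0.082 m / 0.4 = -0.205, -0.077 m / 0.4 = -0.1925.

Emit:
apply_moves(
  increments=[
    [0, 0, 0, 0, 0, -0.075, 0.0],
    [0, 0, 0, 0, 0, -0.15, 0.0],
    [0, 0, 0, 0, 0, -0.1925, 0.0],
    [0, 0, 0, 0, 0, -0.205, 0.0],
    [0, 0, 0, 0, 0, -0.205, 0.0],
    [0, 0, 0, 0, 0, -0.205, 0.25],
    [0, 0, 0, 0, 0, -0.205, 0.25],
    [0, 0, 0, 0, 0, -0.205, 0.25],
    [0, 0, 0, 0, 0, -0.125, 0.25],
    [0, 0, 0, 0, 0, -0.025, 0.25],
  ],
)

```text
time: 9.93
ee_pos: [0.5232, 0.3199, 0.0774]
orientation: [-3.14, -0.01, -3.008]
wrist_force: [1.6, 0.0, 0.4]
opening: 0.253
grasp_force: 0.0
```

Scaled: -0.36 m / 0.4 = -0.9, 0.03 m / 0.4 = 0.075, -0.213 rad / 2.0944 = -0.1017.

Emit:
apply_moves(
  increments=[
    [0, 0, 0, 0, 0, 0.075, 0.25],
    [0, 0, -0.0477, -0.0025, -0.1, 0.075, 0.4],
    [0, 0, -0.0955, -0.0075, -0.2, 0.075, 0.4],
    [0, 0, -0.1017, -0.01, -0.3, 0.075, 0.4],
    [0, 0, -0.1017, -0.0125, -0.4, 0.075, 0.4],
    [0, 0, -0.1017, -0.0175, -0.5, 0.075, 0.4],
    [0, 0, -0.1017, -0.02, -0.6, 0.075, 0.4],
    [0, 0, -0.1017, -0.025, -0.7, 0.075, 0.4],
    [0, 0, -0.1017, -0.0275, -0.8, 0.075, 0.4],
    [0, 0, -0.1017, -0.03, -0.9, 0.075, 0.4],
  ],
)

```text
time: 10.77
ee_pos: [0.5128, -0.0422, 0.1112]
orientation: [-3.141, -0.0, 3.061]
wrist_force: [1.3, 0.3, 0.5]
opening: 0.4
grasp_force: 0.0
```

Scaled: -0.187 m / 0.4 = -0.4675, -0.18 m / 0.4 = -0.45.

Emit:
apply_moves(
  increments=[
    [0, 0, 0, -0.005, -0.1, 0, 0.4],
    [0, 0, 0, -0.0075, -0.2, 0, 0.4],
    [0, 0, 0, -0.0125, -0.3, 0, 0.4],
    [0, 0, 0, -0.015, -0.4, 0, 0.4],
    [0, 0, 0, -0.015, -0.45, 0, 0.4],
    [0, 0, 0, -0.015, -0.4675, 0, 0.4],
    [0, 0, 0, -0.015, -0.4675, 0, 0.4],
    [0, 0, 0, -0.015, -0.4675, 0, 0.4],
  ],
)

```text
time: 11.43
ee_pos: [0.5071, -0.2257, 0.1107]
orientation: [3.141, -0.001, 3.061]
wrist_force: [0.2, 0.3, -0.5]
opening: 0.401
grasp_force: 0.0
```

```bash
python3 - <<'E'
from h import *
s,d=wrist(); print(s["ee_pos"],s["orientation"],s["wrist_force"])
cv2.imwrite("pics/w6.png",d["frame"])
for r in rects(d,(0,20,500,262),.017,55): print("mat",r)
E
```

```text
[ 0.50707626 -0.22571236  0.11072415] [ 3.14077416e+00 -8.15948708e-04  3.06104454e+00] [ 0.17476447  0.26645344 -0.4838868 ]
mat (513.3, -364.4, 68.2, 18.4, -1.2, [133.0, 228.0])
mat (528.3, -164.5, 69.3, 15.7, -3.3, [350.0, 226.0])
mat (521.9, -230.7, 70.5, 13.7, -4.4, [278.0, 225.0])
```

Scaled: -0.118 m / 0.4 = -0.295, -0.115 m / 0.4 = -0.2875.

Emit:
apply_moves(
  increments=[
    [0, 0, 0, 0, -0.005, -0.1, 0.4],
    [0, 0, 0, 0, -0.005, -0.2, 0.4],
    [0, 0, 0, 0, -0.005, -0.2625, 0.4],
    [0, 0, 0, 0, -0.005, -0.2875, 0.4],
    [0, 0, 0, 0, -0.005, -0.295, 0.4],
    [0, 0, 0, 0, -0.005, -0.295, 0.4],
    [0, 0, 0, 0, -0.005, -0.295, 0.0],
    [0, 0, 0, 0, -0.005, -0.295, 0.0],
    [0, 0, 0, 0, -0.005, -0.295, 0.0],
    [0, 0, 0, 0, -0.005, -0.295, 0.0],
  ],
)

```text
time: 12.32
ee_pos: [0.5093, -0.2282, -0.0052]
orientation: [-3.14, 0.004, 3.063]
wrist_force: [0.5, 1.9, 6.6]
opening: 0.157
grasp_force: 51.2
```

Scaled: 0.14 m / 0.4 = 0.35, 0.125 m / 0.4 = 0.3125, -0.84 rad / 2.0944 = -0.4011.

Emit:
apply_moves(
  increments=[
    [0, 0, 0, 0, 0, 0.075, 0.0],
    [0, 0, 0, 0, 0, 0.175, 0.0],
    [0, 0, 0, 0, 0, 0.275, 0.0],
    [0, 0, -0.0573, 0.005, 0.05, 0.3125, 0.0],
    [0, 0, -0.1146, 0.01, 0.1, 0.3125, 0.0],
    [0, 0, -0.1719, 0.015, 0.15, 0.3125, 0.0],
    [0, 0, -0.2292, 0.02, 0.2, 0.3125, 0.0],
    [0, 0, -0.2865, 0.025, 0.25, 0.3125, 0.0],
    [0, 0, -0.3438, 0.03, 0.3, 0.3125, 0.0],
    [0, 0, -0.4011, 0.0325, 0.35, 0.3125, 0.0],
  ],
)

```text
time: 13.15
ee_pos: [0.5213, -0.0868, 0.1187]
orientation: [3.14, 0.001, 2.217]
wrist_force: [0.1, -0.7, 0.4]
opening: 0.158
grasp_force: 50.3
```

Scaled: 0.2 m / 0.4 = 0.5, 0.001 m / 0.4 = 0.0025, -1.2 rad / 2.0944 = -0.573.

Emit:
apply_moves(
  increments=[
    [0, 0, -0.0573, 0.0025, 0.05, 0, 0.0],
    [0, 0, -0.1146, 0.005, 0.1, 0, 0.0],
    [0, 0, -0.1719, 0.0075, 0.15, 0, 0.0],
    [0, 0, -0.2292, 0.01, 0.2, 0, 0.0],
    [0, 0, -0.2865, 0.0125, 0.25, 0, 0.0],
    [0, 0, -0.3438, 0.015, 0.3, 0, 0.0],
    [0, 0, -0.4011, 0.0175, 0.35, 0, 0.0],
    [0, 0, -0.4584, 0.02, 0.4, 0, 0.0],
    [0, 0, -0.5157, 0.0225, 0.45, 0, 0.0],
    [0, 0, -0.573, 0.025, 0.5, 0, 0.0],
  ],
)

```text
time: 13.98
ee_pos: [0.5311, 0.1133, 0.1187]
orientation: [3.14, -0.001, 1.017]
wrist_force: [-0.2, 0.6, -1.2]
opening: 0.154
grasp_force: 50.3
```

Scaled: 0.113 m / 0.4 = 0.2825, 0.001 m / 0.4 = 0.0025, -0.889 rad / 2.0944 = -0.4245.

Emit:
apply_moves(
  increments=[
    [0, 0, -0.0573, 0, 0.05, 0, 0.0],
    [0, 0, -0.1146, 0.0025, 0.1, 0, 0.0],
    [0, 0, -0.1719, 0.0025, 0.15, 0, 0.0],
    [0, 0, -0.2292, 0.005, 0.2, 0, 0.0],
    [0, 0, -0.2865, 0.005, 0.25, 0, 0.0],
    [0, 0, -0.3438, 0.005, 0.2825, 0, 0.0],
    [0, 0, -0.3963, 0.005, 0.2825, 0, 0.0],
    [0, 0, -0.4245, 0.005, 0.2825, 0, 0.0],
    [0, 0, -0.4245, 0.005, 0.2825, 0, 0.0],
    [0, 0, -0.4245, 0.005, 0.2825, -0.05, 0.0],
  ],
)

```text
time: 14.82
ee_pos: [0.5356, 0.2261, 0.1017]
orientation: [-3.141, -0.008, 0.136]
wrist_force: [0.9, 0.2, -0.3]
opening: 0.159
grasp_force: 50.4
```

```bash
python3 - <<'E'
from h import *
s,d=wrist(); print(s["ee_pos"],s["orientation"],s["opening"])
cv2.imwrite("pics/w7.png",d["frame"])
E
```

```text
[0.53558823 0.22610131 0.10171244] [-3.14059239 -0.00844253  0.13597867] 0.1590520083035599
```

View pics/w7.png

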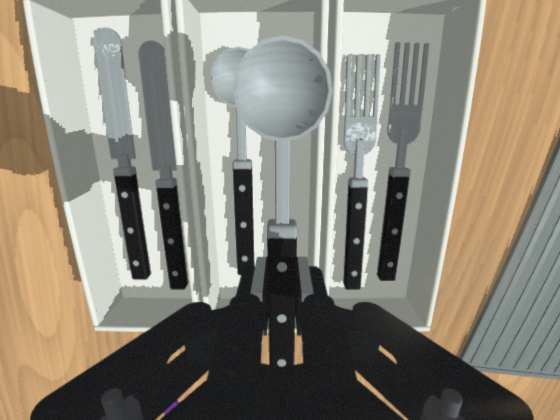

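The spoon's bowl (285,88) is over the spoon box. The placed knife (165,230) and fork (395,225) both lie straight beside their mates. I lower and release.

Scaled: -0.087 m / 0.4 = -0.2175, -0.08 m / 0.4 = -0.2.

Emit:
apply_moves(
  increments=[
    [0, 0, 0, 0, 0, -0.075, 0.0],
    [0, 0, 0, 0, 0, -0.15, 0.0],
    [0, 0, 0, 0, 0, -0.2, 0.0],
    [0, 0, 0, 0, 0, -0.2175, 0.0],
    [0, 0, 0, 0, 0, -0.2175, 0.0],
    [0, 0, 0, 0, 0, -0.2175, 0.25],
    [0, 0, 0, 0, 0, -0.2175, 0.25],
    [0, 0, 0, 0, 0, -0.2175, 0.25],
    [0, 0, 0, 0, 0, -0.125, 0.25],
    [0, 0, 0, 0, 0, -0.025, 0.25],
  ],
)

```text
time: 15.7
ee_pos: [0.5318, 0.2253, 0.0882]
orientation: [3.141, 0.004, 0.135]
wrist_force: [2.1, 0.2, 0.5]
opening: 0.252
grasp_force: 0.0
```

Scaled: -0.36 m / 0.4 = -0.9, -0.32 m / 0.4 = -0.8, -0.18 rad / 2.0944 = -0.0859.

Emit:
apply_moves(
  increments=[
    [0, 0, 0, 0, 0, 0.0675, 0.25],
    [0, 0, -0.0477, 0.0025, -0.1, 0.0675, 0.35],
    [0, 0, -0.0859, 0.0075, -0.2, 0.0675, 0.35],
    [0, 0, -0.0859, 0.01, -0.3, 0.0675, 0.35],
    [0, 0, -0.0859, 0.0125, -0.4, 0.0675, 0.35],
    [0, 0, -0.0859, 0.0175, -0.5, 0.0675, 0.35],
    [0, 0, -0.0859, 0.02, -0.6, 0.0675, 0.35],
    [0, 0, -0.0859, 0.0225, -0.7, 0.0675, 0.35],
    [0, 0, -0.0859, 0.0275, -0.8, 0.0675, 0.35],
    [0, 0, -0.0859, 0.03, -0.9, 0.0675, 0.35],
  ],
)

```text
time: 16.53
ee_pos: [0.5458, -0.1371, 0.1175]
orientation: [3.14, -0.004, -0.046]
wrist_force: [0.1, 0.1, -0.1]
opening: 0.344
grasp_force: 0.0
```

Scaled: -0.23 m / 0.4 = -0.575, 0.004 m / 0.4 = 0.01.

Emit:
apply_moves(
  increments=[
    [0, 0, 0, 0.005, -0.1, 0, 0.35],
    [0, 0, 0, 0.01, -0.2, 0, 0.35],
    [0, 0, 0, 0.0125, -0.3, 0, 0.35],
    [0, 0, 0, 0.0175, -0.4, 0, 0.35],
    [0, 0, 0, 0.02, -0.5, 0, 0.35],
    [0, 0, 0, 0.02, -0.55, 0, 0.35],
    [0, 0, 0, 0.02, -0.575, 0, 0.35],
    [0, 0, 0, 0.02, -0.575, 0, 0.35],
    [0, 0, 0, 0.02, -0.575, 0, 0.35],
  ],
)

```text
time: 17.28
ee_pos: [0.5532, -0.364, 0.1158]
orientation: [3.141, -0.001, -0.046]
wrist_force: [0.4, -0.4, -0.5]
opening: 0.352
grasp_force: 0.0
```

```bash
python3 - <<'E'
from h import *
s,d=wrist(); print(s["ee_pos"],s["orientation"],s["wrist_force"])
cv2.imwrite("pics/w8.png",d["frame"])
for r in rects(d,(0,20,560,262),.017,55): print("mat",r)
E
```

```text
[ 0.55316275 -0.3640464   0.11579835] [ 3.14141510e+00 -9.44843932e-04 -4.61818647e-02] [ 0.3708823  -0.40755298 -0.53779028]
mat (538.7, -368.1, 77.7, 13.8, -1.1, [286.0, 222.0])
mat (549.1, -168.4, 83.6, 21.1, -3.6, [76.0, 221.0])
```

View pics/w8.png

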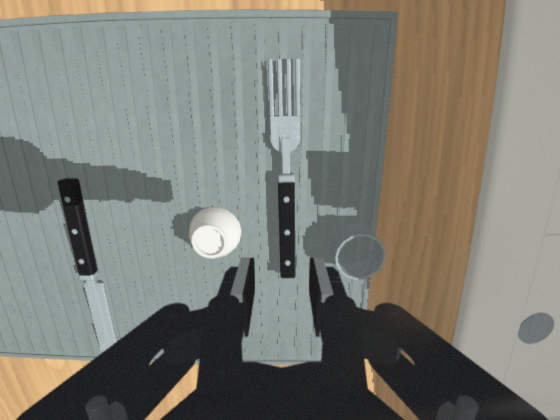

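fork_b's handle (286,222) is between the fingers, the dish (215,233) and cutter (360,256) on either side. I shift 6 mm forward, away from the cutter, and grip.

Scaled: -0.121 m / 0.4 = -0.3025, 0.006 m / 0.4 = 0.015, 0.01 rad / 2.0944 = 0.0048.

Emit:
apply_moves(
  increments=[
    [0, 0, 0.0048, 0.015, -0.005, 0, 0.35],
    [0, 0, 0.0048, 0.015, -0.005, -0.1, 0.35],
    [0, 0, 0.0048, 0.015, -0.005, -0.2, 0.35],
    [0, 0, 0.0048, 0.015, -0.005, -0.2675, 0.35],
    [0, 0, 0.0048, 0.015, -0.005, -0.295, 0.35],
    [0, 0, 0.0048, 0.015, -0.005, -0.3025, 0.35],
    [0, 0, 0.0048, 0.015, -0.005, -0.3025, 0.0],
    [0, 0, 0.0048, 0.015, -0.005, -0.3025, 0.0],
    [0, 0, 0.0048, 0.015, -0.005, -0.3025, 0.0],
    [0, 0, 0.0048, 0.015, -0.005, -0.3025, 0.0],
  ],
)

```text
time: 18.17
ee_pos: [0.5599, -0.3673, -0.0044]
orientation: [3.14, -0.002, -0.036]
wrist_force: [0.1, -0.1, -0.6]
opening: 0.158
grasp_force: 50.7
```

Scaled: 0.28 m / 0.4 = 0.7, 0.12 m / 0.4 = 0.3, 0.17 rad / 2.0944 = 0.0812.

Emit:
apply_moves(
  increments=[
    [0, 0, 0, 0, 0, 0.075, 0.0],
    [0, 0, 0, 0, 0, 0.175, 0.0],
    [0, 0, 0, 0, 0, 0.275, 0.0],
    [0, 0, 0.0382, 0, 0.1, 0.3, 0.0],
    [0, 0, 0.0812, 0, 0.2, 0.3, 0.0],
    [0, 0, 0.0812, 0, 0.3, 0.3, 0.0],
    [0, 0, 0.0812, 0, 0.4, 0.3, 0.0],
    [0, 0, 0.0812, 0, 0.5, 0.3, 0.0],
    [0, 0, 0.0812, 0, 0.6, 0.3, 0.0],
    [0, 0, 0.0812, 0, 0.7, 0.3, 0.0],
  ],
)

```text
time: 19.0
ee_pos: [0.559, -0.0851, 0.115]
orientation: [3.141, -0.002, 0.133]
wrist_force: [1.3, 0.2, -0.5]
opening: 0.155
grasp_force: 50.7
```

Scaled: 0.237 m / 0.4 = 0.5925, 0.235 m / 0.4 = 0.5875.

Emit:
apply_moves(
  increments=[
    [0, 0, 0, 0, 0.1, 0, 0.0],
    [0, 0, 0, 0, 0.2, 0, 0.0],
    [0, 0, 0, 0, 0.3, 0, 0.0],
    [0, 0, 0, 0, 0.4, 0, 0.0],
    [0, 0, 0, 0, 0.5, 0, 0.0],
    [0, 0, 0, 0, 0.5625, 0, 0.0],
    [0, 0, 0, 0.0025, 0.5875, 0, 0.0],
    [0, 0, 0, 0.0025, 0.5925, 0, 0.0],
    [0, 0, 0, 0.0025, 0.5925, 0, 0.0],
  ],
)

```text
time: 19.75
ee_pos: [0.5602, 0.1502, 0.1143]
orientation: [3.141, -0.001, 0.135]
wrist_force: [0.7, -0.4, 0.8]
opening: 0.155
grasp_force: 50.7
```

```bash
python3 - <<'E'
from h import *
s,d=wrist(); print(s["ee_pos"],s["orientation"],s["opening"])
cv2.imwrite("pics/w9.png",d["frame"])
e=np.array([np.cos(.134),np.sin(.134)]);n=np.array([-e[1],e[0]])
for r in rects(d,(60,120,560,300),.023,55):
    q=np.array(r[:2])-[578,150.9]; print(r,"e,n fork box",(q@e).round(1),(q@n).round(1))
E
```

```text
[0.56020332 0.15019415 0.11427136] [ 3.14108050e+00 -9.29153555e-04  1.34742898e-01] 0.15537264689267632
(515.9, -137.6, 34.2, 15.4, 26.6, [555.0, 288.0]) e,n fork box -100.1 -277.6
(508.5, 220.1, 99.7, 15.9, 7.4, [200.0, 250.0]) e,n fork box -59.6 77.9
(499.9, 322.8, 94.9, 6.1, 8.0, [92.0, 246.0]) e,n fork box -54.4 180.8
(525.2, 145.1, 112.1, 98.4, 7.8, [280.0, 254.0]) e,n fork box -53.1 1.3
(506.4, 352.1, 96.6, 21.8, 7.3, [66.0, 238.0]) e,n fork box -44.1 209.0
(526.0, 255.5, 97.1, 17.0, 7.3, [162.0, 229.0]) e,n fork box -37.6 110.6
```

View pics/w9.png

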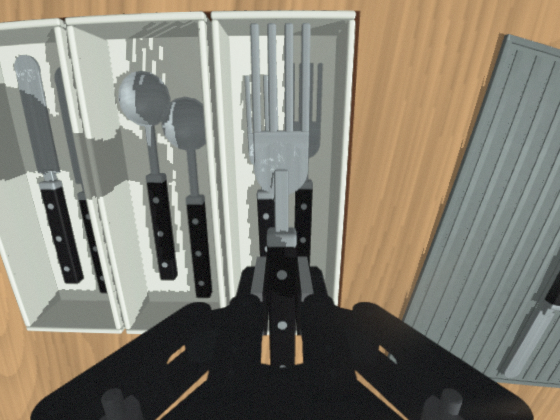

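The spoon (195,220) lies beside its mate. fork_b (281) hangs midway between the two handles (266 and 303). I release it just above them.

Scaled: -0.101 m / 0.4 = -0.2525, -0.1 m / 0.4 = -0.25.

Emit:
apply_moves(
  increments=[
    [0, 0, 0, 0, -0.0025, -0.1, 0.0],
    [0, 0, 0, 0, -0.0025, -0.1875, 0.0],
    [0, 0, 0, 0, -0.0025, -0.2325, 0.0],
    [0, 0, 0, 0, -0.0025, -0.25, 0.0],
    [0, 0, 0, 0, -0.0025, -0.2525, 0.0],
    [0, 0, 0, 0, -0.0025, -0.2525, 0.0],
    [0, 0, 0, 0, -0.0025, -0.2525, 0.27],
    [0, 0, 0, 0, -0.0025, -0.2525, 0.27],
    [0, 0, 0, 0, -0.0025, -0.2525, 0.27],
    [0, 0, 0, 0, -0.0025, -0.175, 0.27],
  ],
)

```text
time: 20.63
ee_pos: [0.5567, 0.1488, 0.04]
orientation: [3.142, 0.009, 0.134]
wrist_force: [-0.9, -0.1, 0.3]
opening: 0.271
grasp_force: 0.0
```

Scaled: -0.31 m / 0.4 = -0.775, 0.07 m / 0.4 = 0.175, -0.188 rad / 2.0944 = -0.0898.

Emit:
apply_moves(
  increments=[
    [0, 0, 0, 0, 0, 0.0875, 0.27],
    [0, 0, 0, 0, 0, 0.175, 0.27],
    [0, 0, -0.0477, -0.0125, -0.0975, 0.175, 0.4],
    [0, 0, -0.0898, -0.0275, -0.195, 0.175, 0.4],
    [0, 0, -0.0898, -0.04, -0.2925, 0.175, 0.4],
    [0, 0, -0.0898, -0.055, -0.39, 0.175, 0.4],
    [0, 0, -0.0898, -0.07, -0.4875, 0.175, 0.4],
    [0, 0, -0.0898, -0.085, -0.585, 0.175, 0.4],
    [0, 0, -0.0898, -0.1, -0.6825, 0.175, 0.4],
    [0, 0, -0.0898, -0.11, -0.775, 0.175, 0.4],
  ],
)

```text
time: 21.47
ee_pos: [0.5155, -0.1627, 0.1148]
orientation: [3.141, -0.001, -0.054]
wrist_force: [1.0, 0.6, -0.1]
opening: 0.399
grasp_force: 0.0
```

Emit:
apply_moves(
  increments=[
    [0, 0, 0, 0, 0, 0, 0.4],
    [0, 0, 0, 0, 0, 0, 0.4],
  ],
)

```text
time: 21.63
ee_pos: [0.5159, -0.1626, 0.1144]
orientation: [3.141, -0.001, -0.058]
wrist_force: [-0.1, 0.5, 0.5]
opening: 0.398
grasp_force: 0.0
```

```bash
python3 - <<'E'
from h import *
s,d=wrist(); print(s["ee_pos"],s["orientation"],s["wrist_force"])
for r in rects(d,(150,20,400,258),.017,55): print("mat",r)
E
```

```text
[ 0.51589743 -0.16255349  0.11439328] [ 3.14108444e+00 -1.27626922e-03 -5.79618922e-02] [-0.08136029  0.50033041  0.50916872]
mat (542.0, -163.9, 96.2, 14.3, -2.8, [281.0, 178.0])
```

Scaled: -0.12 m / 0.4 = -0.3, -0.001 m / 0.4 = -0.0025.

Emit:
apply_moves(
  increments=[
    [0, 0, 0, 0.0025, -0.0025, -0.1, 0.4],
    [0, 0, 0, 0.0025, -0.0025, -0.2, 0.4],
    [0, 0, 0, 0.0025, -0.0025, -0.2625, 0.4],
    [0, 0, 0, 0.0025, -0.0025, -0.2925, 0.4],
    [0, 0, 0, 0.0025, -0.0025, -0.3, 0.4],
    [0, 0, 0, 0.0025, -0.0025, -0.3, 0.4],
    [0, 0, 0, 0.0025, -0.0025, -0.3, 0.0],
    [0, 0, 0, 0.0025, -0.0025, -0.3, 0.0],
    [0, 0, 0, 0.0025, -0.0025, -0.3, 0.0],
    [0, 0, 0, 0.0025, -0.0025, -0.3, 0.0],
  ],
)

```text
time: 22.52
ee_pos: [0.5181, -0.1617, -0.0047]
orientation: [3.141, -0.003, -0.054]
wrist_force: [-0.6, 3.3, 6.7]
opening: 0.157
grasp_force: 51.6
```

Scaled: 0.14 m / 0.4 = 0.35, 0.125 m / 0.4 = 0.3125, 0.84 rad / 2.0944 = 0.4011.

Emit:
apply_moves(
  increments=[
    [0, 0, 0, 0, 0, 0.075, 0.0],
    [0, 0, 0, 0, 0, 0.175, 0.0],
    [0, 0, 0, 0, 0, 0.275, 0.0],
    [0, 0, 0.0573, 0, 0.05, 0.3125, 0.0],
    [0, 0, 0.1146, 0, 0.1, 0.3125, 0.0],
    [0, 0, 0.1719, 0, 0.15, 0.3125, 0.0],
    [0, 0, 0.2292, 0, 0.2, 0.3125, 0.0],
    [0, 0, 0.2865, 0, 0.25, 0.3125, 0.0],
    [0, 0, 0.3438, 0, 0.3, 0.3125, 0.0],
    [0, 0, 0.4011, 0, 0.35, 0.3125, 0.0],
  ],
)

```text
time: 23.35
ee_pos: [0.5169, -0.0209, 0.1193]
orientation: [3.141, -0.0, 0.791]
wrist_force: [0.4, 0.8, -1.0]
opening: 0.157
grasp_force: 50.7
```

Scaled: 0.2 m / 0.4 = 0.5, 0.18 m / 0.4 = 0.45, 1.2 rad / 2.0944 = 0.573.

Emit:
apply_moves(
  increments=[
    [0, 0, 0.0573, 0, 0.05, 0, 0.0],
    [0, 0, 0.1146, 0, 0.1, 0, 0.0],
    [0, 0, 0.1719, 0, 0.15, 0, 0.0],
    [0, 0, 0.2292, 0, 0.2, 0, 0.0],
    [0, 0, 0.2865, 0, 0.25, 0, 0.0],
    [0, 0, 0.3438, 0, 0.3, 0, 0.0],
    [0, 0, 0.4011, 0, 0.35, 0, 0.0],
    [0, 0, 0.4584, 0, 0.4, 0, 0.0],
    [0, 0, 0.5157, 0, 0.45, 0, 0.0],
    [0, 0, 0.573, 0, 0.5, 0, 0.0],
  ],
)

```text
time: 24.18
ee_pos: [0.5169, 0.1792, 0.1192]
orientation: [3.141, 0.0, 1.992]
wrist_force: [-0.3, -0.5, -1.1]
opening: 0.157
grasp_force: 50.7
```

Scaled: 0.159 m / 0.4 = 0.3975, 0.155 m / 0.4 = 0.3875, 1.2 rad / 2.0944 = 0.573.

Emit:
apply_moves(
  increments=[
    [0, 0, 0.0573, 0.0025, 0.05, 0, 0.0],
    [0, 0, 0.1146, 0.005, 0.1, 0, 0.0],
    [0, 0, 0.1719, 0.0075, 0.15, 0, 0.0],
    [0, 0, 0.2292, 0.01, 0.2, 0, 0.0],
    [0, 0, 0.2865, 0.0125, 0.25, 0, 0.0],
    [0, 0, 0.3438, 0.0125, 0.3, 0, 0.0],
    [0, 0, 0.4011, 0.0125, 0.35, 0, 0.0],
    [0, 0, 0.4584, 0.0125, 0.3875, 0, 0.0],
    [0, 0, 0.5157, 0.0125, 0.3975, 0, 0.0],
    [0, 0, 0.573, 0.0125, 0.3975, 0, 0.0],
  ],
)

```text
time: 25.02
ee_pos: [0.5217, 0.3387, 0.119]
orientation: [3.141, 0.001, -3.09]
wrist_force: [-0.5, 0.0, -1.3]
opening: 0.152
grasp_force: 50.7
```

Scaled: 0.09 rad / 2.0944 = 0.043.

Emit:
apply_moves(
  increments=[
    [0, 0, 0.043, 0, 0, 0, 0.0],
    [0, 0, 0.043, 0, 0, 0, 0.0],
    [0, 0, 0.043, 0, 0, 0, 0.0],
  ],
)

```text
time: 25.27
ee_pos: [0.522, 0.3372, 0.1191]
orientation: [3.141, 0.0, -3.01]
wrist_force: [-0.7, 0.4, -0.0]
opening: 0.156
grasp_force: 50.7
```

```bash
python3 - <<'E'
from h import *
s,d=wrist(); print(s["ee_pos"],s["orientation"],s["opening"])
cv2.imwrite("pics/w10.png",d["frame"])
E
```

```text
[0.52200646 0.33722226 0.11905791] [ 3.14145400e+00  4.08709436e-04 -3.01035911e+00] 0.15563119806567655
```

View pics/w10.png

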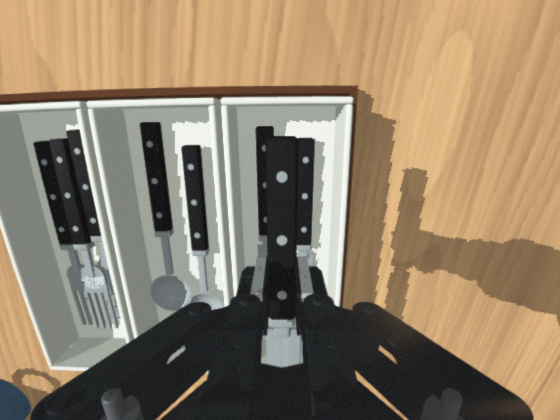

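fork_b lies between its neighbours (65,190). knife_b (281) is centred between the two knife handles (264 and 305). I lower and release it, then retreat.

Scaled: -0.106 m / 0.4 = -0.265, -0.105 m / 0.4 = -0.2625.

Emit:
apply_moves(
  increments=[
    [0, 0, 0, 0, 0.0025, -0.1, 0.0],
    [0, 0, 0, 0, 0.0025, -0.2, 0.0],
    [0, 0, 0, 0, 0.0025, -0.245, 0.0],
    [0, 0, 0, 0, 0.0025, -0.2625, 0.0],
    [0, 0, 0, 0, 0.0025, -0.265, 0.0],
    [0, 0, 0, 0, 0.0025, -0.265, 0.0],
    [0, 0, 0, 0, 0.0025, -0.265, 0.27],
    [0, 0, 0, 0, 0.0025, -0.265, 0.27],
    [0, 0, 0, 0, 0.0025, -0.265, 0.27],
    [0, 0, 0, 0, 0.0025, -0.175, 0.27],
  ],
)

```text
time: 26.15
ee_pos: [0.5181, 0.3361, 0.0426]
orientation: [-3.138, -0.012, -3.008]
wrist_force: [-1.3, -1.2, -1.7]
opening: 0.274
grasp_force: 0.0
```

Scaled: 0.14 m / 0.4 = 0.35, -0.12 m / 0.4 = -0.3.

Emit:
apply_moves(
  increments=[
    [0, 0, 0, 0, 0, 0.1, 0.27],
    [0, 0, 0, 0, 0, 0.2, 0.27],
    [0, 0, 0, -0.1, 0, 0.25, 0.27],
    [0, 0, 0, -0.2, 0, 0.3, 0.27],
    [0, 0, 0, -0.275, 0, 0.35, 0.27],
    [0, 0, 0, -0.275, -0.1, 0.35, 0.27],
    [0, 0, 0, -0.275, -0.2, 0.35, 0.27],
    [0, 0, 0, -0.275, -0.3, 0.35, 0.27],
    [0, 0, 0, -0.275, -0.3, 0.35, 0.27],
    [0, 0, 0, -0.275, -0.3, 0.35, 0.27],
  ],
)

```text
time: 26.98
ee_pos: [0.4123, 0.2168, 0.1894]
orientation: [3.141, 0.001, -3.011]
wrist_force: [-0.3, 0.6, 0.1]
opening: 0.269
grasp_force: 0.0
```

```bash
python3 - <<'E'
from h import *
from workcell import bot
s,d=wrist(); print(s["ee_pos"],s["wrist_force"])
t=bot.get_image("scene"); a=cv2.resize(t["frame"][150:410,130:500],None,fx=2,fy=2,interpolation=cv2.INTER_CUBIC)
cv2.imwrite("pics/end.png",a); cv2.imwrite("pics/endw.png",d["frame"])
E
```

```text
[0.41234921 0.21683199 0.18937837] [-0.25082194  0.62257178  0.14604896]
```

View pics/end.png

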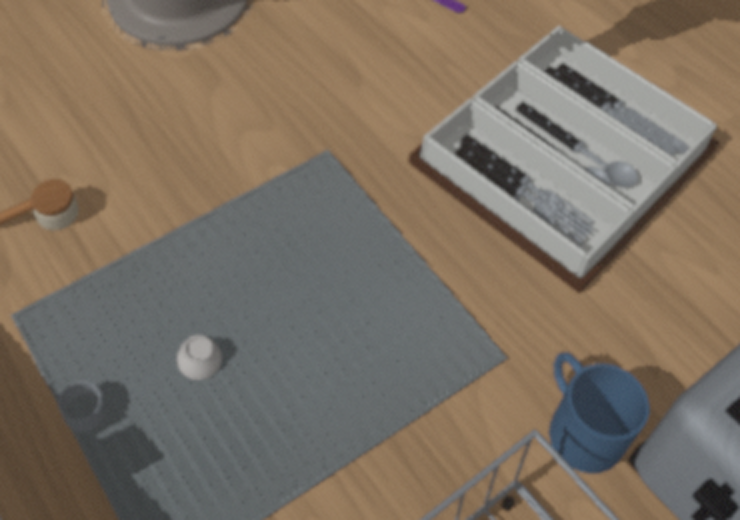

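The mat holds only the dish (200,355) and the cutter (80,400), both where they were. Every piece lies inside its box with the handle toward the robot, and the arm touches nothing. I hand the job in.

```bash
python3 -c "
from workcell import bot
print(bot.sign_off())"
```

```text
the job is handed in; nothing more can be done
None
```

All five pieces are in their own boxes with handles toward the robot, the second knife and second fork resting between their neighbours; the dish and cutter were left in place, and the job was handed in at about 27 s.

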